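# Centre the dropper bottle on the warming plate and start it

### The job

The little blue-capped dropper bottle stands off-centre on the small raised warming plate: nudge it across with light taps of the fingertips, low down because it tips easily, until it stands upright wholly inside the orange ring. Then, with the bottle centred and left alone, press the green start button right down and let go. Never pinch, lift or knock over the bottle, press the button only once the bottle is centred, and leave the mug, the carton and the red-capped bottle where they are.

Things in the scene. Friction and masses are not known exactly. Their poses are not given: they have to be found in the camera images.
- bottle: loose white dropper bottle, blue cap, 60 mm tall, about 35 g. Origin: centre of its underside, z up its axis. Round: foot 21 mm in diameter, flaring within 4 mm to an upright wall 28 mm in diameter from 4 to 36 mm up; cap 18 mm in diameter above 42 mm. Stands on the dark plate, 14 to 26 mm off centre; slides if pushed within 12 mm of the plate, tends to tip if pushed higher
- ring_center (a point): centre of the orange ring, on the top face of the round dark warming plate, 53 mm above the table. Plate 84 mm in diameter, raised 25 mm above a white housing 200 x 104 x 28 mm, fixed, turned any way. Ring painted flat, inner diameter 40 mm, outer 47 mm, concentric with the plate. The x axis lies level along the housing, towards the start button
- start_top (a point): centre of the top face of the green round start button, 26 mm in diameter, on the same housing, 102 mm from the ring's centre along the housing, lower than the plate; pressed straight down
- start (a joint): travel of the start button: 0 up, 0.006 m fully down; it springs back up, and takes about 4 N to push right down
- mug: white mug, 76 mm in diameter, 85 mm tall, loose, on the table; bystander. Origin at the centre of its underside
- carton: small white carton with an orange lid, 62 x 92 x 60 mm, loose, on the table; bystander. Origin at the centre of its underside
- spare_bottle: another dropper bottle of the same shape, with a red cap, loose, standing on the table; bystander. Origin at the centre of its underside

How it is judged:
On the way, in this order (a step that is already met when the one before it is completed fails the run):
1. the bottle stands upright and untouched, wholly inside the orange ring (its axis within 6 mm of the ring's centre) (horizontal distance between bottle and ring_center below 0.006 m and angle between bottle's own z axis and vertical below 0.1 rad and linear speed of bottle below 0.02 m/s and contact force between the fingers and bottle below 0.02 N), for 0.3 s.
2. the start button is pressed down by the robot (4 mm or more) (value of joint start above 0.004 m and horizontal distance between bottle and ring_center below 0.006 m), for 0.05 s.
At the end, for the whole second after the job is handed in: the blue-capped bottle stands upright and still on the warming plate with its axis within 6 mm of the ring's centre (wholly inside the ring), the start button has been pressed and is up again, and the mug, carton and red-capped bottle are within 15 mm of where they were (horizontal distance between bottle and ring_center below 0.006 m and z of bottle in the frame of ring_center between -0.003 and 0.003 m and angle between bottle's own z axis and vertical below 0.1 rad and linear speed of bottle below 0.02 m/s and value of joint start below 0.0015 m and distance of each of mug, carton, spare_bottle from where it was at the start of the episode below 0.015 m); the robot touches nothing.
It fails at once if the bottle is tipped over (more than 0.5 rad) (angle between bottle's own z axis and vertical above 0.5 rad).
It fails at once if the bottle is lifted off the plate (more than 8 mm) or falls off it (z of bottle in the frame of ring_center above 0.008 m or z of bottle in the frame of ring_center below -0.012 m).
It fails at once if the bottle is pinched or shoved hard (more than 12 N from the fingers) (contact force between the fingers and bottle above 12 N).
It fails at once if the start button is pressed while the bottle is not centred (value of joint start above 0.004 m and horizontal distance between bottle and ring_center above 0.006 m).
It fails at once if the mug, the carton or the red-capped bottle is knocked away or over (distance of any of mug, carton, spare_bottle from where it was at the start of the episode above 0.015 m or angle between any of spare_bottle, mug's own z axis and vertical above 0.5 rad).
It also fails if it takes over 48 s, if anything falls off the work surface, if the arm or the gripper's body presses on something with over 40 N, if the wrist force passes 120 N, or if a joint passes its speed limit or range.

### The arm

A 7-joint arm with a two-finger parallel gripper is mounted at the origin on the work surface. World frame = base frame: x ahead of the robot, y to its left, z up, the work surface at z = 0. Lengths are in m, angles in rad, forces in N, time in s.
With the tool pointing down it reaches from about 0.35 to 0.9 m from the base axis. Payload 8.1 kg.
Tool frame: the origin (TCP) lies on the centre line of the jaws, within the pads' length; the fingertips stand 19 mm ahead of it and the grasp point (between the pads) is the TCP; z points along the fingers, y is the direction in which the jaws open and shut (so a half turn about z gives the same grasp; the last joint's range is limited). The gripper opens to 92 mm and grips with 3 to 60 N. Pads are 19 mm wide; open, the fingers measure 130 mm over their backs; the gripper's body (75 mm by 190 mm) begins 47 mm behind the grasp point.
Start: joints at [-1.373, 0.434, 0.025, 1.573, -0.012, 1.134, -0.075], TCP at [0.185, 0.597, 0.246] pointing down, gripper open.
Joint ranges: [-2.62, 2.62], [-0.44, 2.09], [-1.27, 1.32], [0.08, 2.57], [-1.32, 4.46], [0.12, 2], [-2.74, 2.74]. Speed limits (rad/s): [2.22, 2.22, 3.01, 3.01, 3.14, 3.14, 3.14].

### API

Orientations are given as a rotation vector (axis times angle).
In Python, from cell import monitor, imaging, workorder, outline_of gives the robot as it stands.
- The arm moves only by the tool move_arm, never from a script. Its argument "series" is a list of rows, each a list of 6 numbers: the shift along the world's x, y, z in cm, then the turn, a rotation vector about the world's x, y, z in degrees. A call has 1 to 8 rows; each row shifts and turns the commanded pose from where the row before left it; what a row does not reach is not made up. A row lasts 1/10 s, in which the tool goes at most 50 mm and 8.59 degrees, less where a joint would pass 70% of its speed; a pose out of reach is approached as far as the arm can. A call with a gripper value outside its range is refused whole. "grip" is the opening, from 0 (shut) to 1 (fully open), set as the call begins (left out, the last holds). The fingers move at their own pace and stop on an object; "force" is the grip in N (left out, the last holds). Time passes only in rows, so rows that do not move let the fingers close. It gives the time, the measured TCP pose, the force and the opening at its end, in the units of the state.
- monitor.observe(): the state, without advancing time (a new reading comes with each control period).
- imaging.get_image(name): name is "scene" or "top" or "wrist"; returns a dict with "color" (400x640x3 uint8, red, green, blue), "fx", "fy", "cx", "cy" (pixels), "dist_coeffs" ([k1, k2, p1, p2, k3] as OpenCV has them; the pictures are not rectified), "rvec" (rotation vector, rad) and "tvec" (3), from world to camera coordinates, as OpenCV has them; the wrist camera has in their place "mount" (4x4, takes a point from camera to tool coordinates, whose origin is the TCP and whose axes are the flange's). Camera axes: x right, y down, z forward; pixel columns grow to the right and rows downward; lengths in m; the calibration is good to about 2 mm. A picture is of the moment at which its call begins: read the wrist's pose just before it. There is no depth.
- workorder.sign_off(): hands the job in, once; it reports no verdict.
Trained networks look in the newest picture that a camera, given by its name, has taken for a name from the list of things; names that differ only in an ending like _2 or _b are one class to them, and where a whole thing is asked for, a point or a joint stands for the part that bears it (a point fixed in the world has none). Each returns a list of dicts, best first, with "p" (0 to 1); they miss things now and then, are a little off and sometimes report something else, mostly with a low value. They report only what shows in the picture. A call takes as long as a camera call.
- outline_of(camera, thing): "mask" (400x640 bool, what is visible of it) and "rect" ([left, top, width, height] in pixels, round what is visible of it).
The state is a dict: "clock": time; "joints": joint angles; "dq": joint speeds; "joint_efforts": joint torques, N m; "position": TCP position; "ee_rot": TCP orientation; "force": force on the tool from outside, world axes, zero at the start; "ft_torque": the same for the moment, N m; "width": opening from 0.0 (shut) to 1.0 (fully open).
Only numpy, scipy, OpenCV 4.12 (cv2) and the standard library are available. Lean on these libraries where they do the work, as an engineer would, in place of code of your own. Each camera call takes 0.05 s, during which the arm holds its last target. There are 200 camera calls.

## Working session

There is one attempt and no reset: what is moved stays moved. The work goes in short steps, Python scripts to look and compute and a tool call to move; the robot and the scene stay as the last step left them, time stands still between calls to the robot, and variables do not carry over. Pictures are saved under pics/ and viewed, about 8 in all and at most 12, crops included, and the job is handed in when it is done.

Besides the shell and the picture viewer there is one more tool, called after "Request:" as name(argument=value, ...), one argument or row to a line, values as JSON. move_arm: Moves the arm, as the interface text tells. Its arguments: {"type":"object","properties":{"series":{"type":"array"},"grip":{"type":"number"},"force":{"type":"number"}},"required":["series"]}

```bash
mkdir -p pics; cat > h.py <<'E'
import numpy as np, cv2
from cell import monitor, imaging, workorder, outline_of
def cam(im, st=None):
    K=np.array([[im['fx'],0,im['cx']],[0,im['fy'],im['cy']],[0,0,1]]); d=np.array(im['dist_coeffs'],float)
    if 'mount' in im:
        M=np.array(im['mount']); R=cv2.Rodrigues(np.array(st['ee_rot'],float))[0]
        T=np.eye(4);T[:3,:3]=R;T[:3,3]=st['position'];W=np.linalg.inv(T@M)
        return K,d,W[:3,:3],W[:3,3]
    return K,d,cv2.Rodrigues(np.array(im['rvec'],float))[0],np.array(im['tvec'],float)
def ray(c,uv,z):
    K,d,R,t=c
    n=cv2.undistortPoints(np.array(uv,float).reshape(-1,1,2),K,d).reshape(-1,2)
    D=np.c_[n,np.ones(len(n))]@R; o=-R.T@t
    return o+D*((z-o[2])/D[:,2])[:,None]
def proj(c,P):
    K,d,R,t=c
    return cv2.projectPoints(np.array(P,float).reshape(-1,3),cv2.Rodrigues(R)[0],t,K,d)[0].reshape(-1,2)
def save(n,im,crop=None,s=1):
    a=im['color'][:,:,::-1]
    if crop: a=a[crop[1]:crop[3],crop[0]:crop[2]]
    cv2.imwrite('pics/'+n,cv2.resize(a,None,fx=s,fy=s,interpolation=cv2.INTER_CUBIC))
E
python3 - <<'E'
from h import *
st=monitor.observe();print({k:np.round(v,3).tolist() for k,v in st.items()})
ims={}
for n in('top','scene'):
    im=imaging.get_image(n);ims[n]=im;c=cam(im)
    print(n,'pos',(-c[2].T@c[3]).round(3))
    for th in('bottle','start_top','mug','carton','spare_bottle'):
        for o in outline_of(n,th)[:2]:
            ys,xs=np.nonzero(o['mask']);print(th,round(o['p'],2),o['rect'],xs.mean().round(1),ys.mean().round(1))
a=np.vstack([cv2.resize(ims[n]['color'],(480,300)) for n in ims])
cv2.imwrite('pics/a.png',a[:,:,::-1])
E
```

```text
{'clock': 0.0, 'joints': [-1.373, 0.435, 0.025, 1.574, -0.012, 1.134, -0.075], 'dq': [0.0, -0.0, 0.0, 0.001, -0.0, 0.0, -0.001], 'joint_efforts': [-0.001, -66.787, 0.984, -31.446, -0.061, 0.043, 0.0], 'position': [0.185, 0.596, 0.245], 'ee_rot': [-0.471, -3.106, 0.002], 'force': [0.811, -0.063, 0.151], 'ft_torque': [0.02, 0.009, -0.017], 'width': 1.003}
top pos [0.436 0.014 1.4  ]
bottle 0.47 [310.3, 191.1, 9.7, 13.1] 315.8 196.1
start_top 0.42 [311.6, 220.6, 9.7, 12.2] 316.7 225.8
mug 0.55 [167.7, 161.2, 35.1, 32.0] 184.3 177.6
carton 0.89 [414.1, 199.1, 40.0, 37.2] 431.6 215.8
spare_bottle 0.43 [199.4, 234.7, 10.5, 10.4] 203.2 238.2
scene pos [ 1.332 -0.043  0.869]
bottle 0.59 [303.4, 196.8, 11.4, 21.2] 306.8 208.0
start_top 0.49 [297.5, 189.7, 12.3, 6.6] 303.3 191.7
carton 0.81 [127.0, 187.6, 54.9, 48.7] 154.4 211.5
spare_bottle 0.65 [434.7, 169.9, 12.0, 23.6] 440.8 182.5
```

View pics/a.png

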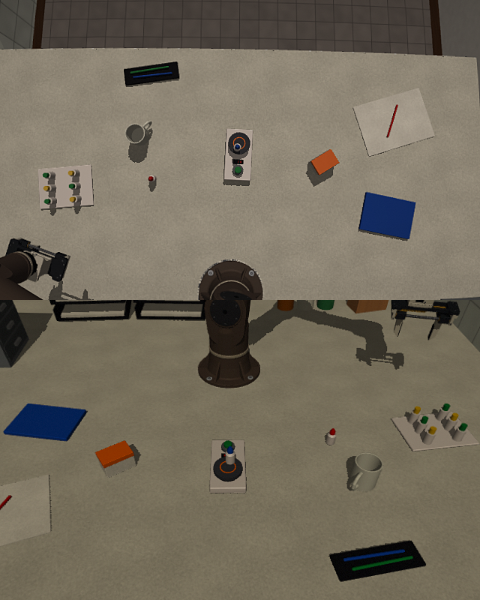

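The image shows the housing running roughly along x. In full-size top-view pixels the plate is near (317,191) and the button near (317,226). The mug, carton and spare bottle are well clear to the sides.

```bash
python3 - <<'E'
from h import *
im=imaging.get_image('top');c=cam(im)
print('btn',ray(c,[316.7,225.8],.036).round(3),'spare',ray(c,[203,238],.03).round(3),'mug',ray(c,[184,177],.08).round(3))
hsv=cv2.cvtColor(im['color'],cv2.COLOR_RGB2HSV)
save('b.png',im,(280,160,360,260),6)
sc=imaging.get_image('scene');save('c.png',sc,(270,170,350,240),8)
b=np.hstack([cv2.resize(im['color'][165:245,285:350],(390,480),interpolation=2),cv2.resize(sc['color'][175:243,275:330],(388,480),interpolation=2)])
cv2.imwrite('pics/b.png',b[:,:,::-1])
st=monitor.observe()
w=imaging.get_image('wrist');print(np.round(w['mount'],3),w['fx'])
E
```

```text
btn [[ 0.476 -0.021  0.036]] spare [[0.438 0.307 0.03 ]] mug [[0.608 0.355 0.08 ]]
[[-0.    -0.968 -0.25   0.068]
 [ 1.    -0.    -0.     0.   ]
 [-0.    -0.25   0.968 -0.138]
 [ 0.     0.     0.     1.   ]] 346.0471512813619
```

View pics/b.png

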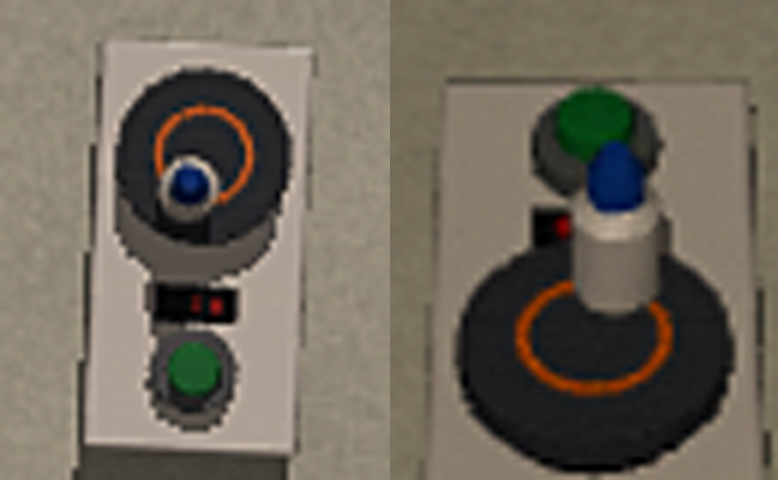

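The ring sits at crop centre, and the bottle is off it toward the robot (−x) and a little to +y. I'll approach with closed fingers and take a close look with the wrist camera.

Request:
move_arm(
  series=[
    [2.25, -3.85, -0.1, 0, 0, 1.1],
    [2.25, -3.85, -0.1, 0, 0, 1.1],
    [2.25, -3.85, -0.1, 0, 0, 1.1],
    [2.25, -3.85, -0.1, 0, 0, 1.1],
    [2.25, -3.85, -0.1, 0, 0, 1.1],
    [2.25, -3.85, -0.1, 0, 0, 1.1],
    [2.25, -3.85, -0.1, 0, 0, 1.1],
    [2.25, -3.85, -0.1, 0, 0, 1.1],
  ],
  grip=0,
)

```text
clock: 1.55
position: [0.3659, 0.2874, 0.2381]
ee_rot: [0.23, 3.133, 0.001]
force: [0.4, -0.1, -0.4]
width: 0.354
```

Request:
move_arm(
  series=[
    [2.25, -3.85, -0.2, 0, 0, 1.1],
    [2.25, -3.85, -0.2, 0, 0, 1.1],
    [2.25, -3.85, -0.2, 0, 0, 1.1],
    [2.25, -3.85, -0.2, 0, 0, 1.1],
    [2.25, -3.85, -0.2, 0, 0, 1.1],
    [2.25, -3.85, -0.2, 0, 0, 1.1],
    [2.25, -3.85, -0.2, 0, 0, 1.1],
    [2.25, -3.85, -0.2, 0, 0, 1.1],
  ],
)

```text
clock: 2.35
position: [0.546, -0.0207, 0.2219]
ee_rot: [-0.012, 3.141, 0.0]
force: [0.6, 0.8, 0.3]
width: 0.008
```

Request:
move_arm(
  series=[
    [0, 0, 0, 0, 0, 0],
    [0, 0, 0, 0, 0, 0],
  ],
)

```text
clock: 2.55
position: [0.5453, -0.0201, 0.2215]
ee_rot: [0.005, -3.141, 0.0]
force: [-0.3, 0.1, -0.3]
width: 0.004
```

```bash
cat > look.py <<'E'
from h import *
import sys
st=monitor.observe();w=imaging.get_image('wrist');c=cam(w,st)
print(st['clock'],np.round(st['position'],4),np.round(st['ee_rot'],3),np.round(st['force'],2))
for th in('bottle','start_top'):
    for o in outline_of('wrist',th)[:2]:
        ys,xs=np.nonzero(o['mask']);print(th,round(o['p'],2),np.round(o['rect'],1),xs.mean().round(1),ys.mean().round(1))
hsv=cv2.cvtColor(w['color'],cv2.COLOR_RGB2HSV)
def blob(lo,hi):
    return cv2.inRange(hsv,np.array(lo),np.array(hi))
o=blob((5,150,90),(22,255,255)); ys,xs=np.nonzero(o)
P=ray(c,np.c_[xs,ys],.053)[:,:2]
# circle fit of known mean radius 21.75 mm
from scipy.optimize import least_squares
f=least_squares(lambda q:np.hypot(P[:,0]-q[0],P[:,1]-q[1])-.02175,np.median(P,0),loss='soft_l1',f_scale=.002)
print('ring',f.x.round(4),len(xs),'rms',np.sqrt((f.fun**2).mean()).round(4))
b=blob((100,120,40),(130,255,255))
n,l,s,ce=cv2.connectedComponentsWithStats(b)
i=1+np.argmax(s[1:,4]); print('cap blob',s[i],ce[i].round(1),'at z.108',ray(c,ce[i],.108).round(4),'off ring',(ray(c,ce[i],.108)[0,:2]-f.x).round(4))
g=blob((40,80,30),(85,255,255));n,l,s,ce=cv2.connectedComponentsWithStats(g)
if n>1:
    i=1+np.argmax(s[1:,4]);print('green',s[i],'at z.038',ray(c,ce[i],.038).round(4))
if len(sys.argv)>1: save(sys.argv[1],w)
E
python3 look.py d.png
```

```text
2.55 [ 0.5453 -0.0201  0.2215] [ 0.005 -3.141  0.   ] [-0.34  0.05 -0.27]
bottle 0.66 [305.1 185.7  32.9  39.6] 318.8 205.1
bottle 0.35 [259.1  57.2 113.7 172.3] 312.6 139.0
start_top 0.86 [297.6  93.4  30.8  26.7] 314.3 104.8
ring [ 0.667  -0.0215] 2987 rms 0.1275
cap blob [309 202  21  24 390] [318.9 213.6] at z.108 [[ 0.5552 -0.0169  0.108 ]] off ring [-0.1118  0.0046]
green [300  90  29  30 673] at z.038 [[ 0.4743 -0.0208  0.038 ]]
```

View pics/d.png

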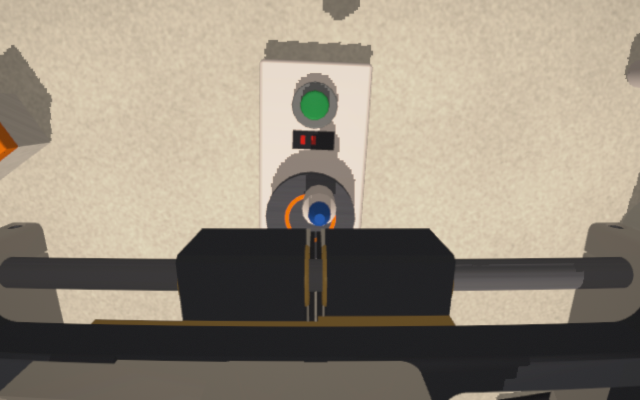

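The wrist view shows the button at (314,105) and the bottle at (319,205), with the gripper hiding half the ring. I'll shift +x to see the whole ring.

Request:
move_arm(
  series=[
    [3.5, 0, 0, 0, 0, 0],
    [3.5, 0, 0, 0, 0, 0],
    [0, 0, 0, 0, 0, 0],
    [0, 0, 0, 0, 0, 0],
  ],
)

```text
clock: 3.1
position: [0.615, -0.0176, 0.2214]
ee_rot: [0.013, -3.141, -0.0]
force: [-1.2, -0.8, -0.9]
width: 0.006
```

```bash
sed -i 's/^P=ray.*/P=ray(c,np.c_[xs,ys],.053)[:,:2]; P=P[np.hypot(P[:,0]-.575,P[:,1]+.02)<.045]/' look.py
cat >> look.py <<'E'
for dx in np.arange(1): pass
E
sed -i '$d' look.py; python3 look.py e.png; python3 - <<'E'
import cv2;a=cv2.imread('pics/e.png')[40:240,220:420];cv2.imwrite('pics/e2.png',cv2.resize(a,(600,600),interpolation=2))
E
```

```text
3.1 [ 0.615  -0.0176  0.2214] [ 0.013 -3.141 -0.   ] [-1.2  -0.83 -0.93]
bottle 0.88 [299.4 103.   34.8  37.8] 316.9 121.7
start_top 0.69 [295.1   1.7  32.3  34.6] 312.6 20.3
ring [ 0.5765 -0.0245] 2933 rms 0.0012
cap blob [306 112  22  23 398] [316.3 123.2] at z.108 [[ 0.5574 -0.0167  0.108 ]] off ring [-0.0191  0.0078]
green [298   3  30  35 808] at z.038 [[ 0.4731 -0.0208  0.038 ]]
```

View pics/e2.png

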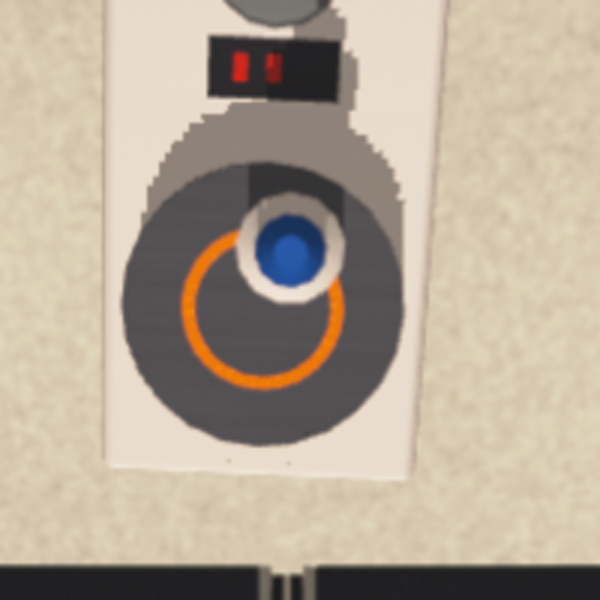

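The full ring is visible. The fit puts its centre at (0.5765,−0.0245) and the bottle at (0.557,−0.017), so the bottle needs to move 20.6 mm in direction −22°. I'll get behind it with the tool yawed to that direction and tilted 12°, tips leading.

Request:
move_arm(
  series=[
    [-3.1, 0.5, 0, 0, 0, -7.6],
    [-3.1, 0.5, 0, 0, 0, -7.6],
    [-3.2, 0.5, 0, 0, 0, -7.5],
    [0, 0, -3, -2.27, -5.56, 0],
    [0, 0, -3, -2.27, -5.56, 0],
    [0, 0, -3.5, 0, 0, 0],
    [0, 0, 0, 0, 0, 0],
    [0, 0, 0, 0, 0, 0],
  ],
)

```text
clock: 4.05
position: [0.5211, -0.0042, 0.1274]
ee_rot: [0.569, 2.88, -0.059]
force: [0.1, 0.1, 0.5]
width: 0.002
```

```bash
cat > tip.py <<'E'
from h import *
st=monitor.observe();R=cv2.Rodrigues(np.array(st['ee_rot']))[0]
p=np.array(st['position']);print(st['clock'],'tcp',p.round(4),'tip',(p+R[:,2]*.019).round(4),'z',R[:,2].round(3),'front',(-R[:,0]).round(3),'frontedge',(p+R[:,2]*.019-R[:,0]*.0095).round(4),'F',np.round(st['force'],2))
E
python3 tip.py
```

```text
4.05 tcp [ 0.5211 -0.0042  0.1274] tip [ 0.5247 -0.0057  0.1089] z [ 0.192 -0.079 -0.978] front [ 0.905 -0.372  0.207] frontedge [ 0.5333 -0.0093  0.1108] F [0.07 0.14 0.49]
```

Request:
move_arm(
  series=[
    [0, 0.2, -2, 0, 0, 0],
    [0, 0, -2, 0, 0, 0],
    [0, 0, -1, 0, 0, 0],
    [0, 0, 0, 0, 0, 0],
    [0, 0, 0, 0, 0, 0],
  ],
)

```text
clock: 4.55
position: [0.5221, -0.0023, 0.0778]
ee_rot: [0.569, 2.878, -0.058]
force: [0.4, -0.1, 0.6]
width: 0.003
```

```bash
python3 tip.py; python3 - <<'E'
from h import *
s=imaging.get_image('scene');t=imaging.get_image('top')
b=np.hstack([cv2.resize(t['color'][165:245,285:350],(390,480),interpolation=2),cv2.resize(s['color'][165:233,275:330],(388,480),interpolation=2)])
cv2.imwrite('pics/f.png',b[:,:,::-1])
E
```

```text
4.55 tcp [ 0.5221 -0.0023  0.0778] tip [ 0.5258 -0.0038  0.0592] z [ 0.194 -0.079 -0.978] front [ 0.904 -0.373  0.209] frontedge [ 0.5343 -0.0074  0.0612] F [ 0.36 -0.15  0.57]
```

View pics/f.png

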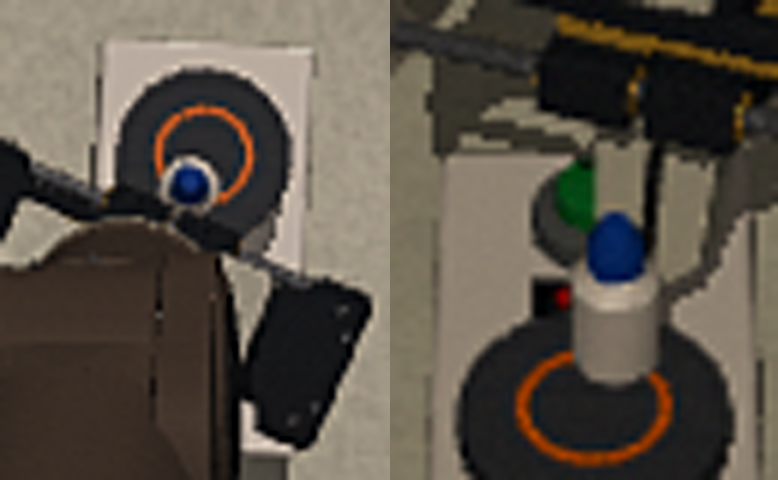

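The fingers are lowered behind the untouched bottle, on the push line. Now I'll push gently and track the cap in the top view.

Request:
move_arm(
  series=[
    [0.23, -0.095, 0, 0, 0, 0],
    [0.23, -0.095, 0, 0, 0, 0],
    [0.23, -0.095, 0, 0, 0, 0],
    [0.23, -0.095, 0, 0, 0, 0],
    [0.23, -0.095, 0, 0, 0, 0],
    [0.23, -0.095, 0, 0, 0, 0],
    [0.23, -0.095, 0, 0, 0, 0],
    [0.23, -0.095, 0, 0, 0, 0],
  ],
)

```text
clock: 5.45
position: [0.5397, -0.0098, 0.0767]
ee_rot: [0.569, 2.88, -0.059]
force: [-0.3, -0.6, 0.9]
width: 0.002
```

```bash
cat > track.py <<'E'
from h import *
def cap(n,box):
    im=imaging.get_image(n);c=cam(im);h=cv2.cvtColor(im['color'],cv2.COLOR_RGB2HSV)
    x0,y0,x1,y1=box;m=cv2.inRange(h,np.array((100,120,40)),np.array((130,255,255)))[y0:y1,x0:x1]
    ys,xs=np.nonzero(m)
    o=cv2.inRange(h,np.array((4,150,90)),np.array((22,255,255)))[y0:y1,x0:x1];oy,ox=np.nonzero(o)
    P=ray(c,np.c_[ox+x0,oy+y0],.053)[:,:2]
    from scipy.optimize import least_squares
    f=least_squares(lambda q:np.hypot(P[:,0]-q[0],P[:,1]-q[1])-.02175,[.575,-.022],loss='soft_l1',f_scale=.002)
    b=ray(c,[xs.mean()+x0,ys.mean()+y0],.106)[0,:2]
    print(n,'npx',len(xs),len(ox),'cap',b.round(4),'ring',f.x.round(4),'off',(b-f.x).round(4))
cap('top',(295,170,345,215));cap('scene',(285,180,330,240))
E
python3 tip.py;python3 track.py
```

```text
5.45 tcp [ 0.5397 -0.0098  0.0767] tip [ 0.5434 -0.0113  0.0581] z [ 0.192 -0.079 -0.978] front [ 0.905 -0.372  0.208] frontedge [ 0.552  -0.0148  0.0601] F [-0.3  -0.55  0.92]
top npx 20 43 cap [ 0.5706 -0.0204] ring [ 0.5774 -0.0244] off [-0.0068  0.004 ]
scene npx 67 89 cap [ 0.573  -0.0216] ring [ 0.5767 -0.0248] off [-0.0037  0.0031]
```

Request:
move_arm(
  series=[
    [0.14, -0.06, 0, 0, 0, 0],
    [0.14, -0.06, 0, 0, 0, 0],
    [0, 0, 0, 0, 0, 0],
    [-0.5, 0.2, 0, 0, 0, 0],
    [-1.4, 0.57, 0, 0, 0, 0],
    [0, 0, 3, 0, 0, 0],
    [0, 0, 5, 2.27, 5.56, 0],
    [0, 0, 5, 2.27, 5.56, 0],
  ],
)

```text
clock: 6.35
position: [0.5222, -0.0023, 0.1921]
ee_rot: [0.603, 3.059, -0.01]
force: [1.2, -1.2, -1.2]
width: 0.008
```

```bash
python3 tip.py;python3 track.py
```

```text
6.35 tcp [ 0.5222 -0.0023  0.1921] tip [ 0.5226 -0.0025  0.1731] z [ 0.022 -0.011 -1.   ] front [ 0.925 -0.379  0.025] frontedge [ 0.5314 -0.0061  0.1734] F [ 1.24 -1.16 -1.22]Traceback (most recent call last):
  File "track.py", line 12, in <module>
    cap('top',(295,170,345,215));cap('scene',(285,180,330,240))
    ~~~^^^^^^^^^^^^^^^^^^^^^^^^^
  File "track.py", line 7, in cap
    P=ray(c,np.c_[ox+x0,oy+y0],.053)[:,:2]
      ~~~^^^^^^^^^^^^^^^^^^^^^^^^^^^
  File "h.py", line 12, in ray
    n=cv2.undistortPoints(np.array(uv,float).reshape(-1,1,2),K,d).reshape(-1,2)
      ~~~~~~~~~~~~~~~~~~~^^^^^^^^^^^^^^^^^^^^^^^^^^^^^^^^^^^^^^^^
cv2.error: OpenCV(4.12.0) /io/opencv/modules/calib3d/src/undistort.dispatch.cpp:347: error: (-215:Assertion failed) CV_IS_MAT(_src) && CV_IS_MAT(_dst) && (_src->rows == 1 || _src->cols == 1) && (_dst->rows == 1 || _dst->cols == 1) && _src->cols + _src->rows - 1 == _dst->rows + _dst->cols - 1 && (CV_MAT_TYPE(_src->type) == CV_32FC2 || CV_MAT_TYPE(_src->type) == CV_64FC2) && (CV_MAT_TYPE(_dst->type) == CV_32FC2 || CV_MAT_TYPE(_dst->type) == CV_64FC2) in function 'cvUndistortPointsInternal'
```

Request:
move_arm(
  series=[
    [4.2, -0.5, 0.5, 0, 0, 0],
    [4.2, -0.4, 0.5, 0, 0, 0],
    [0, 0, 0, 0, 0, 0],
    [0, 0, 0, 0, 0, 0],
  ],
)

```text
clock: 6.8
position: [0.6083, -0.0124, 0.2]
ee_rot: [0.606, 3.053, -0.013]
force: [-0.1, 0.3, -0.7]
width: 0.005
```

```bash
python3 look.py g.png; python3 track.py; python3 - <<'E'
import cv2;a=cv2.imread('pics/g.png')[0:240,180:460];cv2.imwrite('pics/g2.png',cv2.resize(a,(700,600),interpolation=2))
E
```

```text
6.8 [ 0.6083 -0.0124  0.2   ] [ 0.606  3.053 -0.013] [-0.1   0.25 -0.68]
bottle 0.71 [263.7 126.9  40.4  45.6] 283.6 150.1
start_top 0.71 [221.8  15.6  32.8  39.1] 240.5 33.7
ring [ 0.5762 -0.0245] 3097 rms 0.0012
cap blob [269 142  24  26 485] [280.6 154.7] at z.108 [[ 0.5669 -0.0202  0.108 ]] off ring [-0.0092  0.0043]
green [224  16  34  36 947] at z.038 [[ 0.4731 -0.0215  0.038 ]]Traceback (most recent call last):
  File "track.py", line 12, in <module>
    cap('top',(295,170,345,215));cap('scene',(285,180,330,240))
    ~~~^^^^^^^^^^^^^^^^^^^^^^^^^
  File "track.py", line 7, in cap
    P=ray(c,np.c_[ox+x0,oy+y0],.053)[:,:2]
      ~~~^^^^^^^^^^^^^^^^^^^^^^^^^^^
  File "h.py", line 12, in ray
    n=cv2.undistortPoints(np.array(uv,float).reshape(-1,1,2),K,d).reshape(-1,2)
      ~~~~~~~~~~~~~~~~~~~^^^^^^^^^^^^^^^^^^^^^^^^^^^^^^^^^^^^^^^^
cv2.error: OpenCV(4.12.0) /io/opencv/modules/calib3d/src/undistort.dispatch.cpp:347: error: (-215:Assertion failed) CV_IS_MAT(_src) && CV_IS_MAT(_dst) && (_src->rows == 1 || _src->cols == 1) && (_dst->rows == 1 || _dst->cols == 1) && _src->cols + _src->rows - 1 == _dst->rows + _dst->cols - 1 && (CV_MAT_TYPE(_src->type) == CV_32FC2 || CV_MAT_TYPE(_src->type) == CV_64FC2) && (CV_MAT_TYPE(_dst->type) == CV_32FC2 || CV_MAT_TYPE(_dst->type) == CV_64FC2) in function 'cvUndistortPointsInternal'
```

View pics/g2.png

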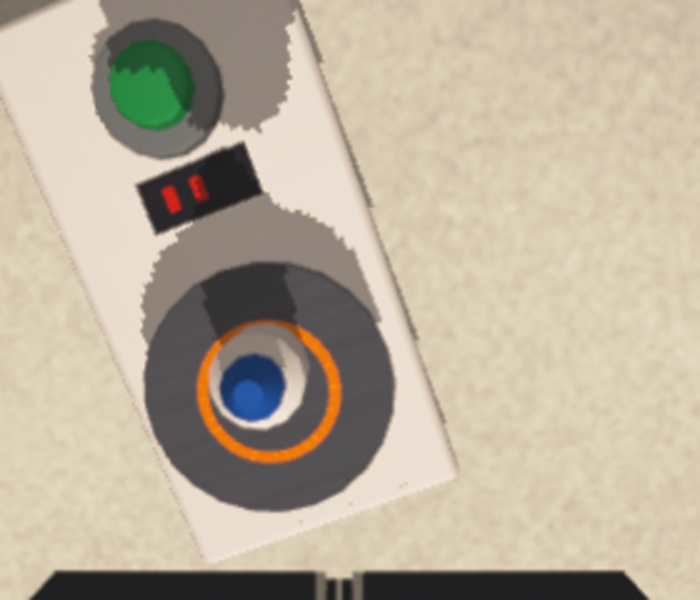

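The view shows the bottle now partly inside the ring, still about 10 mm short (offset −9.2, +4.3 mm), and upright. One more push along the same line.

Request:
move_arm(
  series=[
    [-4.3, 0.5, 0, 0, 0, 0],
    [-4.2, 0.5, 0, 0, 0, 0],
    [0, 0, -3, -2.27, -5.56, 0],
    [0, 0, -3, -2.27, -5.56, 0],
    [0, 0, -3.2, 0, 0, 0],
    [0, 0, -3, 0, 0, 0],
    [0, 0, 0, 0, 0, 0],
    [0, 0, 0, 0, 0, 0],
  ],
)

```text
clock: 7.8
position: [0.523, -0.0025, 0.0793]
ee_rot: [0.566, 2.851, -0.07]
force: [0.2, -0.3, -0.3]
width: 0.006
```

```bash
python3 tip.py
```

```text
7.8 tcp [ 0.523  -0.0025  0.0793] tip [ 0.5271 -0.0043  0.0608] z [ 0.219 -0.092 -0.971] front [ 0.898 -0.371  0.237] frontedge [ 0.5356 -0.0078  0.0631] F [ 0.22 -0.34 -0.26]
```

Request:
move_arm(
  series=[
    [0.5, -0.2, -0.2, 0, 0, 0],
    [0.5, -0.2, 0, 0, 0, 0],
    [0.4, -0.18, 0, 0, 0, 0],
    [0.3, -0.13, 0, 0, 0, 0],
    [0.3, -0.13, 0, 0, 0, 0],
    [0.3, -0.13, 0, 0, 0, 0],
    [0.3, -0.13, 0, 0, 0, 0],
    [0.18, -0.1, 0, 0, 0, 0],
  ],
)

```text
clock: 8.6
position: [0.5514, -0.0144, 0.0768]
ee_rot: [0.565, 2.85, -0.069]
force: [-0.3, -0.4, 0.8]
width: 0.005
```

Request:
move_arm(
  series=[
    [0, 0, 0, 0, 0, 0],
    [0, 0, 0, 0, 0, 0],
  ],
)

```text
clock: 8.8
position: [0.5511, -0.0143, 0.0768]
ee_rot: [0.565, 2.85, -0.069]
force: [-0.4, -0.5, 1.3]
width: 0.006
```

```bash
python3 tip.py
```

```text
8.8 tcp [ 0.5511 -0.0143  0.0768] tip [ 0.5553 -0.016   0.0584] z [ 0.219 -0.091 -0.971] front [ 0.898 -0.371  0.238] frontedge [ 0.5638 -0.0196  0.0606] F [-0.43 -0.52  1.31]
```

Request:
move_arm(
  series=[
    [-0.5, 0.2, 0, 0, 0, 0],
    [-2.3, 1.0, 0, 0, 0, 0],
    [0, 0, 3, 0, 0, 0],
    [0, 0, 4.5, 2.27, 5.56, 0],
    [0, 0, 4.5, 2.27, 5.56, 0],
    [4.2, -0.5, 0.5, 0, 0, 7.5],
    [4.3, -0.5, 0.5, 0, 0, 7.5],
    [0, 0, 0, 0, 0, 7],
  ],
)

```text
clock: 9.6
position: [0.6135, -0.0131, 0.1967]
ee_rot: [0.006, 3.083, -0.006]
force: [-0.7, 0.5, 0.0]
width: 0.005
```

Request:
move_arm(
  series=[
    [0, 0, 0, 0, 0, 0],
    [0, 0, 0, 0, 0, 0],
  ],
)

```text
clock: 9.8
position: [0.6077, -0.0125, 0.1953]
ee_rot: [0.019, 3.089, -0.005]
force: [-0.1, -0.0, 0.8]
width: 0.009
```

```bash
python3 look.py k.png; python3 - <<'E'
import cv2;a=cv2.imread('pics/k.png')[0:240,180:460];cv2.imwrite('pics/k2.png',cv2.resize(a,(700,600),interpolation=2))
E
```

```text
9.8 [ 0.6077 -0.0125  0.1953] [ 0.019  3.089 -0.005] [-0.06 -0.02  0.76]
bottle 0.65 [278.  127.7  39.1  44.3] 297.2 151.7
start_top 0.65 [283.4   1.9  35.   24.7] 301.7 12.2
ring [ 0.5765 -0.0245] 3097 rms 0.0012
cap blob [283 145  25  27 513] [295.3 158.2] at z.108 [[ 0.5757 -0.0248  0.108 ]] off ring [-0.0008 -0.0003]
green [285   0  34  28 807] at z.038 [[ 0.4758 -0.021   0.038 ]]
```

View pics/k2.png

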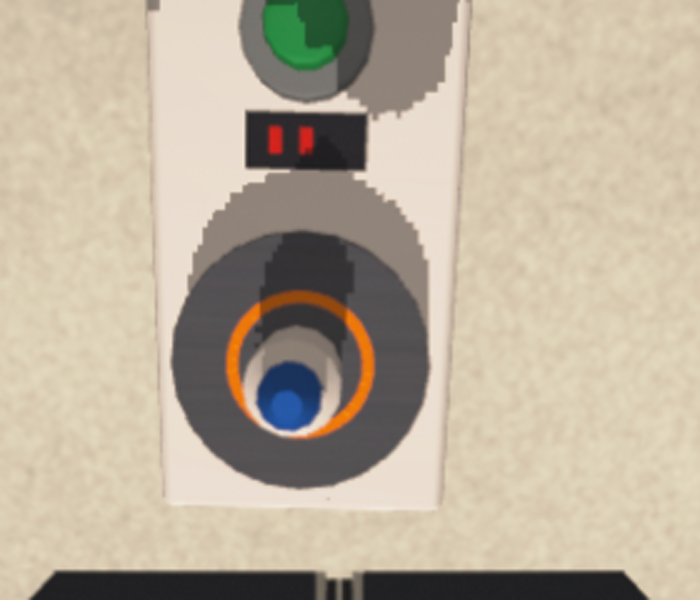

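The bottle is upright inside the ring, with its offset about 1 mm. Next I'll move over the button at about (0.4745,−0.021).

Request:
move_arm(
  series=[
    [-4.4, -0.3, 0, 0, 3, 0],
    [-4.4, -0.3, 0, 0, 0, 0],
    [-4.5, -0.25, 0, 0, 0, 0],
    [0, 0, -4.2, 0, 0, 0],
    [0, 0, -4.2, 0, 0, 0],
    [0, 0, -3.7, 0, 0, 0],
    [0, 0, 0, 0, 0, 0],
    [0, 0, 0, 0, 0, 0],
  ],
)

```text
clock: 10.75
position: [0.4755, -0.021, 0.0753]
ee_rot: [0.015, 3.141, -0.006]
force: [-0.0, -0.0, 1.2]
width: 0.002
```

```bash
python3 tip.py; python3 - <<'E'
from h import *
im=imaging.get_image('scene');c=cam(im)
print(proj(c,[[.4745,-.021,.038]]))
save('m.png',im,(260,150,350,240),6)
E
```

```text
10.75 tcp [ 0.4755 -0.021   0.0753] tip [ 0.4755 -0.0211  0.0563] z [ 0.    -0.004 -1.   ] front [ 1.    -0.009  0.   ] frontedge [ 0.485  -0.0212  0.0563] F [-0.   -0.03  1.19]
[[303.82203052 193.33605306]]
```

View pics/m.png

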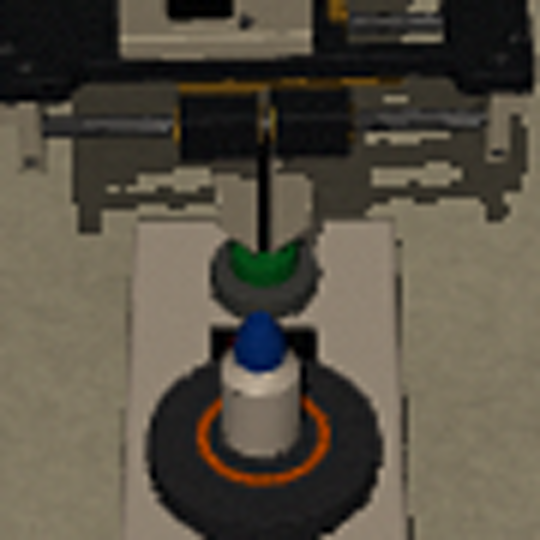

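The scene view shows the fingers directly above the button and the bottle standing inside the ring. Now pressing in small steps.

Request:
move_arm(
  series=[
    [0, 0, -0.5, 0, 0, 0],
    [0, 0, -0.5, 0, 0, 0],
    [0, 0, -0.4, 0, 0, 0],
    [0, 0, 0, 0, 0, 0],
  ],
)

```text
clock: 11.2
position: [0.4775, -0.0209, 0.0628]
ee_rot: [0.014, 3.137, -0.004]
force: [-4.4, 0.3, 27.8]
width: 0.001
```

Request:
move_arm(
  series=[
    [0, 0, -0.2, 0, 0, 0],
    [0, 0, 0, 0, 0, 0],
  ],
)

```text
clock: 11.4
position: [0.4776, -0.021, 0.0622]
ee_rot: [0.015, 3.136, -0.003]
force: [-11.5, 1.4, 53.3]
width: 0.009
```

Request:
move_arm(
  series=[
    [0, 0, -0.2, 0, 0, 0],
    [0, 0, 0, 0, 0, 0],
  ],
)

```text
clock: 11.6
position: [0.4778, -0.021, 0.0616]
ee_rot: [0.015, 3.135, -0.002]
force: [-16.6, 1.1, 78.3]
width: 0.001
```

Force rose sharply with the tip at z≈0.044, which is a hard stop. I'll release, then check whether that stop was the button bottoming out or the collar.

Request:
move_arm(
  series=[
    [0, 0, 0.6, 0, 0, 0],
    [0, 0, 2, 0, 0, 0],
    [0, 0, 4, 0, 0, 0],
    [4, 0, 2, 0, 0, 0],
    [4, 0, 0, 0, 0, 0],
    [0, 0, 0, 0, 0, 0],
    [0, 0, 0, 0, 0, 0],
  ],
)

```text
clock: 12.3
position: [0.556, -0.0211, 0.1425]
ee_rot: [0.014, 3.14, -0.006]
force: [-0.6, 0.3, -0.1]
width: 0.004
```

```bash
python3 look.py n.png; python3 - <<'E'
import cv2;a=cv2.imread('pics/n.png')[0:240,200:440];cv2.imwrite('pics/n2.png',cv2.resize(a,(600,600),interpolation=2))
E
```

```text
12.3 [ 0.556  -0.0211  0.1425] [ 0.014  3.14  -0.006] [-0.61  0.27 -0.07]
bottle 0.51 [299.2 221.5  23.6   9.9] 311.1 226.1
start_top 0.95 [294.4  65.4  38.5  39. ] 314.7 86.1
ring [ 0.5769 -0.0246] 2835 rms 0.0066
cap blob [315 254   1   4   4] [315.  255.5] at z.108 [[ 0.5653 -0.021   0.108 ]] off ring [-0.0116  0.0036]
green [ 296   66   39   41 1228] at z.038 [[ 0.474  -0.0208  0.038 ]]
```

View pics/n2.png

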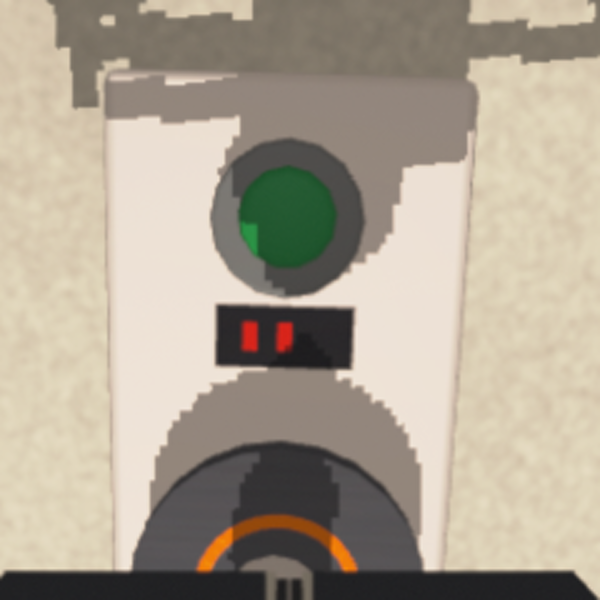

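```bash
python3 - <<'E'
from h import *
w=imaging.get_image('wrist')
V={'d':([.5453,-.0201,.2215],[.005,-3.141,0]),'e':([.615,-.0176,.2214],[.013,-3.141,0]),'g':([.6083,-.0124,.2],[.606,3.053,-.013]),'n':([.556,-.0211,.1425],[.014,3.14,-.006])}
for k,(p,r) in V.items():
    a=cv2.imread(f'pics/{k}.png');h=cv2.cvtColor(a,cv2.COLOR_BGR2HSV);c=cam(w,{'position':p,'ee_rot':r})
    m=cv2.inRange(h,np.array((40,80,20)),np.array((85,255,255)));n,l,s,ce=cv2.connectedComponentsWithStats(m);i=1+np.argmax(s[1:,4])
    ct=max(cv2.findContours((l==i).astype('uint8'),0,2)[0],key=len).reshape(-1,2)
    for z in(.038,.044,.05):
        P=ray(c,ct,z)[:,:2]; (x,y),R=cv2.minEnclosingCircle((P*1000).astype('float32'))
        A=cv2.contourArea((P*1000).astype('float32'));px=ray(c,[[320,100],[321,100]],z);q=np.linalg.norm(px[1]-px[0])*1000
        print(k,z,'c',round(x,1),round(y,1),'Rarea',round(np.sqrt(A/np.pi)+q/2,2))
E
```

```text
d 0.038 c 474.4 -20.6 Rarea 13.05
d 0.044 c 474.4 -20.6 Rarea 12.8
d 0.05 c 474.5 -20.6 Rarea 12.56
e 0.038 c 473.2 -21.2 Rarea 13.35
e 0.044 c 474.6 -21.2 Rarea 13.1
e 0.05 c 476.0 -21.1 Rarea 12.85
g 0.038 c 473.5 -21.4 Rarea 13.49
g 0.044 c 474.9 -20.7 Rarea 13.21
g 0.05 c 476.3 -19.9 Rarea 12.94
n 0.038 c 474.1 -20.8 Rarea 13.07
n 0.044 c 474.5 -20.8 Rarea 12.75
n 0.05 c 474.8 -20.7 Rarea 12.42
```

By stereo, the button top sits at about z=0.043. The 38 mm wide fingertip pair therefore probably landed on the collar. I'll press again with the gripper tilted 25° sideways, so that only one 19 mm edge enters the button.

Request:
move_arm(
  series=[
    [-4.1, 0.4, 0, 6.25, 0, 0],
    [-4.05, 0.5, 0, 6.25, 0, 0],
    [0, 0, 0, 6.25, 0, 0],
    [0, 0, 0, 6.25, 0, 0],
    [0, 0, -3, 0, 0, 0],
    [0, 0, -3, 0, 0, 0],
    [0, 0, 0, 0, 0, 0],
    [0, 0, 0, 0, 0, 0],
  ],
)

```text
clock: 13.3
position: [0.4737, -0.0118, 0.0831]
ee_rot: [-0.015, -3.066, -0.675]
force: [0.2, -0.5, 0.9]
width: 0.005
```

```bash
cat > edge.py <<'E'
from h import *
st=monitor.observe();R=cv2.Rodrigues(np.array(st['ee_rot']))[0];p=np.array(st['position'])
for s in(1,-1): print('edge',(p+R@np.array([0,s*.019,.019])).round(4))
print(st['clock'],p.round(4),np.round(st['force'],2))
E
python3 edge.py
```

```text
edge [0.4739 0.0134 0.0739]
edge [ 0.4735 -0.0211  0.0579]
13.3 [ 0.4737 -0.0118  0.0831] [ 0.24 -0.5   0.89]
```

Edge is over the button at (0.4735, −0.021, 0.058). I'll step down and watch the force.

Request:
move_arm(
  series=[
    [0, 0, -0.5, 0, 0, 0],
    [0, 0, -0.5, 0, 0, 0],
    [0, 0, -0.2, 0, 0, 0],
    [0, 0, 0, 0, 0, 0],
  ],
)

```text
clock: 13.7
position: [0.4744, -0.0119, 0.0709]
ee_rot: [-0.013, -3.068, -0.674]
force: [-0.2, -0.2, 0.0]
width: 0.007
```

Request:
move_arm(
  series=[
    [0, 0, -0.2, 0, 0, 0],
    [0, 0, 0, 0, 0, 0],
  ],
)

```text
clock: 13.9
position: [0.4744, -0.0121, 0.0688]
ee_rot: [-0.014, -3.068, -0.674]
force: [0.0, 1.0, -0.1]
width: 0.006
```

Request:
move_arm(
  series=[
    [0, 0, -0.2, 0, 0, 0],
    [0, 0, 0, 0, 0, 0],
  ],
)

```text
clock: 14.1
position: [0.4744, -0.0121, 0.0667]
ee_rot: [-0.014, -3.068, -0.675]
force: [0.4, 0.5, 1.7]
width: 0.004
```

Request:
move_arm(
  series=[
    [0, 0, -0.2, 0, 0, 0],
    [0, 0, 0, 0, 0, 0],
  ],
)

```text
clock: 14.3
position: [0.4744, -0.0121, 0.0647]
ee_rot: [-0.014, -3.068, -0.675]
force: [-0.5, -0.9, 1.8]
width: 0.007
```

Request:
move_arm(
  series=[
    [0, 0, -0.2, 0, 0, 0],
    [0, 0, 0, 0, 0, 0],
  ],
)

```text
clock: 14.5
position: [0.4744, -0.0121, 0.0627]
ee_rot: [-0.014, -3.068, -0.675]
force: [-0.5, -0.7, 2.7]
width: 0.006
```

Request:
move_arm(
  series=[
    [0, 0, -0.1, 0, 0, 0],
    [0, 0, 0, 0, 0, 0],
  ],
)

```text
clock: 14.7
position: [0.4745, -0.012, 0.062]
ee_rot: [-0.014, -3.068, -0.675]
force: [-1.2, -0.7, 6.5]
width: 0.003
```

Request:
move_arm(
  series=[
    [0, 0, -0.1, 0, 0, 0],
    [0, 0, 0, 0, 0, 0],
  ],
)

```text
clock: 14.9
position: [0.4745, -0.0121, 0.0615]
ee_rot: [0.014, 3.068, 0.676]
force: [-3.7, -2.0, 14.3]
width: 0.005
```

```bash
python3 edge.py
```

```text
edge [0.4747 0.0132 0.0522]
edge [ 0.4744 -0.0213  0.0363]
14.9 [ 0.4745 -0.0121  0.0615] [-3.68 -2.02 14.3 ]
```

Light spring force over about 6 mm and then a hard stop, so the button is fully down. I'll release it and back away.

Request:
move_arm(
  series=[
    [0, 0, 0.5, 0, 0, 0],
    [0, 0, 2, 0, 0, 0],
    [0, 0, 4, 0, 0, 0],
    [0, 0, 4, -6.25, 0, 0],
    [0, 0, 4, -6.25, 0, 0],
    [4, -0.4, 0, -6.25, 0, 0],
    [4, -0.5, 0, -6.25, 0, 0],
    [4.5, 0, 0, 0, 0, 0],
  ],
)

```text
clock: 15.7
position: [0.6008, -0.0165, 0.2069]
ee_rot: [0.003, 3.138, -0.009]
force: [0.3, 1.3, -0.2]
width: 0.003
```

Request:
move_arm(
  series=[
    [0, 0, 0, 0, 0, 0],
    [0, 0, 0, 0, 0, 0],
    [0, 0, 0, 0, 0, 0],
  ],
)

```text
clock: 16.0
position: [0.5982, -0.0216, 0.2053]
ee_rot: [-0.015, -3.142, 0.006]
force: [0.1, 0.4, -1.3]
width: 0.007
```

```bash
python3 look.py q.png; python3 - <<'E'
import cv2;from h import *
a=cv2.imread('pics/q.png')[0:240,200:440]
s=imaging.get_image('scene')['color'][165:240,265:340,::-1]
cv2.imwrite('pics/q2.png',np.hstack([cv2.resize(a,(400,400),interpolation=2),cv2.resize(s,(400,400),interpolation=2)]))
E
```

```text
16.0 [ 0.5982 -0.0216  0.2053] [-0.015 -3.142  0.006] [ 0.14  0.37 -1.28]
bottle 0.62 [290.  152.9  39.   35.5] 310.4 170.1
start_top 0.67 [297.6  19.9  34.1  32.4] 315.0 36.8
ring [ 0.5766 -0.0246] 3030 rms 0.0012
cap blob [299 164  22  25 444] [309.6 175.7] at z.108 [[ 0.5757 -0.0251  0.108 ]] off ring [-0.0009 -0.0005]
green [299  20  32  35 862] at z.038 [[ 0.4732 -0.0208  0.038 ]]
```

View pics/q2.png

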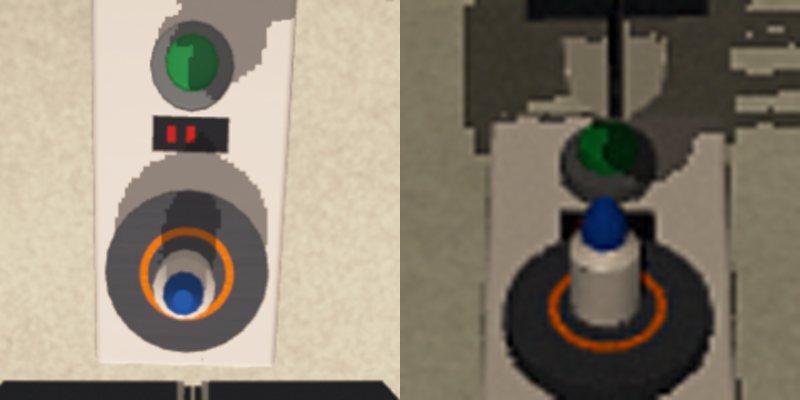

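The bottle stands upright inside the ring, about 1 mm off centre. The button is up and the arm is clear, so I'm handing in.

```bash
python3 -c "
from h import *
print(workorder.sign_off())"
```

```text
the job is handed in; nothing more can be done
None
```

I pushed the bottle into the ring with two low pushes of the closed fingertips, pressed the start button down, and handed the job in at about 16 s. The hand-in reports no verdict.

- **Bottle:** The last wrist picture puts its axis about 1 mm from the ring's centre. It is upright and wholly inside the ring.
- **Button:**
  - **First press:** the closed fingers met a hard stop at about 78 N. They had most likely landed on the collar around the button. The reading stayed under the 120 N wrist limit.
  - **Second press:** I tilted the gripper so only one fingertip edge touched. This gave a light spring force over about 6 mm and then a firm stop, so the button went right down. The last picture shows it up again, with the arm clear.
- **Checks that failed or disagreed:**
  - **Camera readings:** while the fingers were touching the bottle, the top and scene cameras put it 2 to 6 mm closer to the ring than the wrist camera did afterwards. I relied on the wrist camera.
  - **Tracking script:** it crashed on both later attempts, once the fingers had backed off, so I have no second reading of the final position.
- **Mug, carton and red-capped bottle:** I did not measure these again at the end. The arm kept well clear of them throughout.

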